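Find the concealed catch of the fossil case and spring its drawer

ROBOT

A 7-joint arm with a two-finger parallel gripper is mounted at the origin on the work surface. World frame = base frame: x ahead of the robot, y to its left, z up, the work surface at z = 0. Lengths are in m, angles in rad, forces in N, time in s.
With the tool pointing down it reaches from about 0.4 to 0.85 m from the base axis. Payload 10.4 kg.
Tool frame: the origin (TCP) lies midway between the tips of the shut fingers; the grasp point (between the pads) lies 19 mm behind it (env.grip_depth is the distance from the TCP to the grasp point, in m); z points along the fingers, x is the direction in which the jaws open and shut, and the axes are right-handed (so a half turn about z gives the same grasp; the last joint's range is limited). The gripper opens to 85 mm and grips with 20 to 120 N. Pads are 22 mm wide; open, the fingers measure 114 mm over their backs; the gripper's body (76 mm by 85 mm) begins 54 mm behind the grasp point. The pads swing forward as they close: fully open they stand 13 mm farther back than shut.
Start: joints at [1.32, 0.332, -0.065, 1.46, 0.022, 1.35, -0.088], TCP at [0.141, -0.609, 0.231] pointing down, gripper open.
Joint ranges: [-2.6, 2.6], [-0.5, 2.12], [-1.47, 1.34], [0.16, 2.42], [-1.27, 4.41], [0.06, 2.06], [-2.6, 2.6]. Speed limits (rad/s): [2.22, 2.22, 2.79, 2.79, 3.14, 3.14, 3.14].

INTERFACE

Orientations are given as a unit quaternion [x, y, z, w].
In Python, from rig import env gives the robot as it stands.
- The arm moves only by the tool send_rows, never from a script. Its argument "motion" is a list of rows, each an object with "delta_pos": the shift along the world's x, y, z in m, a list of three; "yaw": the turn about the world's z in rad; "fingers": the opening, from 0 (shut) to 1 (fully open). In form: [{"delta_pos": [dx, dy, dz], "yaw": yaw, "fingers": fingers}, ...]. A call has 1 to 20 rows; each row is the pose to reach, as a shift and turn from the pose measured when the call began; what a row does not reach only later rows make up. A row lasts 1/12 s, in which the tool goes at most 41.7 mm and 7.16 degrees, less where a joint would pass 70% of its speed; a pose out of reach is approached as far as the arm can. A call with a gripper value outside its range is refused whole. The fingers move at their own pace and stop on an object; the grip force is fixed at half the most. Time passes only in rows, so rows that repeat a pose let the fingers close. It gives the time, the measured TCP pose, the force and the opening at its end, in the units of the state.
- env.read_state(): the state, without advancing time (a new reading comes with each control period).
- env.capture(name): name is "scene" or "top" or "wrist"; returns a dict with "img" (480x640x3 uint8, red, green, blue), "camera_matrix" (3x3 intrinsics, pixels), "rvec" (rotation vector, rad) and "tvec" (3), from world to camera coordinates, as OpenCV has them; the wrist camera has in their place "tool_from_camera" (4x4, takes a point from camera to tool coordinates, whose origin is the TCP and whose axes are the tool frame's). Camera axes: x right, y down, z forward; pixel columns grow to the right and rows downward; lengths in m; the calibration is good to about 2 mm. A picture is of the moment at which its call begins: read the wrist's pose just before it. There is no depth.
- env.finish_job(): hands the job in, once; it reports no verdict.
The state is a dict: "time_s": time; "joints": joint angles; "joint_vel": joint speeds; "tau": joint torques, N m; "tcp_pos": TCP position; "ee_rot": TCP orientation; "force": force on the tool from outside, world axes, zero at the start; "wrist_torque": the same for the moment, N m; "finger_gap": finger opening in m.
Only numpy, scipy, OpenCV 4.12 (cv2) and the standard library are available. Lean on these libraries where they do the work, as an engineer would, in place of code of your own. Each camera call takes 0.05 s, during which the arm holds its last target. There are 200 camera calls.

TASK

The drawer of the wooden fossil case is shut, held by a concealed catch: a square push-plate set slightly below the surface somewhere along the strip let into the case's flat top. Feel along the strip with the closed fingertips, without leaning hard on the case, and press the plate down until the drawer springs out by itself; then let the plate come back up and leave the drawer standing out, moving clear. Do not pull at the drawer, and do not pick up or shift any of the things lying on the case or right beside it.

Things in the scene. Friction and masses are not known exactly. Their poses are not given: they have to be found in the camera images.
- case: wooden case fixed on the table, 240 mm (its x) by 370 mm (its y) by 90 mm high; origin at the centre of its underside, x from its drawer front (towards the robot) to its back, z up. Its top is flat and level, with a strip of the same wood, 53 mm wide, let in flush and running along y.
- strip_mid (a point): middle of the strip, on its surface (90 mm above the table); axes as case. In the strip, on its centre line, lies the push-plate: 50 x 50 mm, sides along x and y, in a 53 x 53 mm opening, its face 2 mm below the top. The plate's centre is anywhere from y = -50 to +50 mm from this point. Elsewhere the strip is solid and does not give.
- catch (a joint): how far the push-plate is pressed down, m: 0 at rest (2 mm below the top), 0.006 fully down; sprung, about 2 N to start and 4 N at full depth; it frees the drawer at about 4 to 5 mm and comes back up when let go
- drawer (a joint): how far the drawer stands out of the case's front (along the case's -x), m: 0 shut and latched, 0.045 fully out; once freed a spring drives it fully out within about a second and it stays out.
- drawer_front (a point): the middle of the drawer's front face (320 mm wide, 62 mm high, no handle); it moves with the drawer; do not touch
- ammonite: coiled fossil, a disc 66 mm across and 18 mm high, lying on the rear board of the case's top; origin at the centre of its underside; leave alone
- loupe: black magnifier, 38 mm across and 30 mm high, standing on the rear board of the case's top; origin at the centre of its underside; leave alone
- can: plain metal drinks can, 66 mm across and 122 mm high, standing on the table to the left of the case; origin at the centre of its underside; leave alone
- sample_box: open grey cardboard box 100 x 130 x 50 mm with a stone in it, on the table to the right of the case; origin at the centre of its underside; leave alone

How it is judged:
On the way, in this order (a step that is already met when the one before it is completed fails the run):
1. the push-plate is pressed in (value of joint catch above 0.0035 m).
2. the drawer springs out (value of joint drawer above 0.035 m), for 0.2 s.
At the end, for the whole second after the job is handed in: the drawer stands more than 35 mm out of the case and the push-plate has come back up to within 2 mm of its rest height (value of joint drawer above 0.035 m and value of joint catch below 0.002 m); the robot touches nothing.
It fails at once if the robot leans on something with more than 60 N (contact force between the arm and anything else above 60 N).
It fails at once if the robot touches the drawer (contact force between the arm and drawer above 1 N).
It fails at once if one of the loose things on or right beside the case is shifted more than 15 mm or lifted (distance of any of ammonite, loupe, can, sample_box from where it was at the start of the episode above 0.015 m).
It also fails if it takes over 48 s, if anything falls off the work surface, if the arm or the gripper's body presses on something with over 40 N, if the wrist force passes 120 N, or if a joint passes its speed limit or range.

## Working session

There is one attempt and no reset: what is moved stays moved. The work goes in short steps, Python scripts to look and compute and a tool call to move; the robot and the scene stay as the last step left them, time stands still between calls to the robot, and variables do not carry over. Pictures are saved under pics/ and viewed, about 8 in all and at most 12, crops included, and the job is handed in when it is done.

Besides the shell and the picture viewer there is one more tool, called after "Call:" as name(argument=value, ...), one argument or row to a line, values as JSON. send_rows: Moves the arm, as the interface text tells. Its arguments: {"type":"object","properties":{"motion":{"type":"array","items":{"type":"object","properties":{"delta_pos":{"type":"array","items":{"type":"number"}},"yaw":{"type":"number"},"fingers":{"type":"number"}}}}},"required":["motion"]}

```bash
mkdir -p pics
python3 - <<'E'
from rig import env
import cv2
s=env.read_state();print(s)
for n in("scene","top"):
    c=env.capture(n);cv2.imwrite(f"pics/{n}0.png",c["img"][:,:,::-1]);print(n,c["camera_matrix"],c["rvec"],c["tvec"])
E
```

```text
{'time_s': 0.0, 'joints': array([ 1.32040643,  0.33290382, -0.06470805,  1.46098164,  0.02159813,
        1.34990181, -0.08849545]), 'joint_vel': array([ 0.00040947, -0.000492  ,  0.00038516, -0.0004818 , -0.00094599,
       -0.00012888, -0.00101641]), 'tau': array([ 6.26813835e-04, -6.25439930e+01,  4.94146929e-02, -3.91615677e+01,
        1.61755364e-02,  9.69998713e-03,  3.10301493e-05]), 'tcp_pos': array([ 0.14105006, -0.60846955,  0.23047675]), 'ee_rot': array([ 7.82897534e-01, -6.22150215e-01, -6.06801074e-04, -4.40008635e-04]), 'force': array([0.30951118, 0.20642792, 0.70856103]), 'wrist_torque': array([-0.00886079,  0.00377005,  0.08203756]), 'finger_gap': 0.08555890441395149}
scene [[445.54926645   0.         325.06358065]
 [  0.         445.54926645 239.915285  ]
 [  0.           0.           1.        ]] [ 0.96833628  2.4080065  -1.07918014] [ 0.39199508 -0.22318229  1.16668539]
top [[468.63895808   0.         313.02326732]
 [  0.         468.63895808 241.45745347]
 [  0.           0.           1.        ]] [ 2.17404017 -2.12619859  0.13026614] [0.04085651 0.56952075 0.9123613 ]
```

View pics/top0.png

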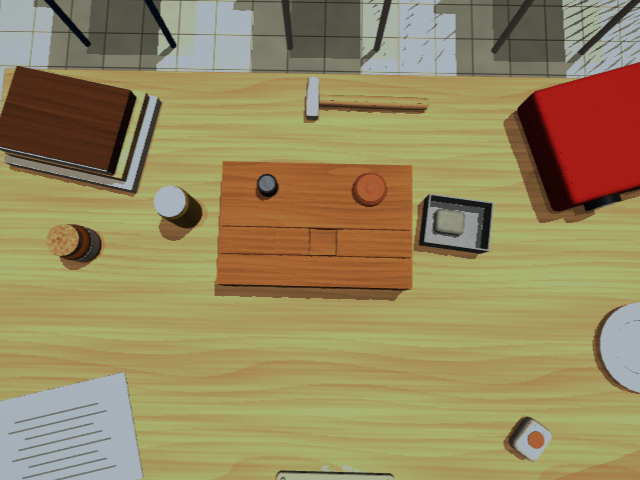

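View pics/scene0.png

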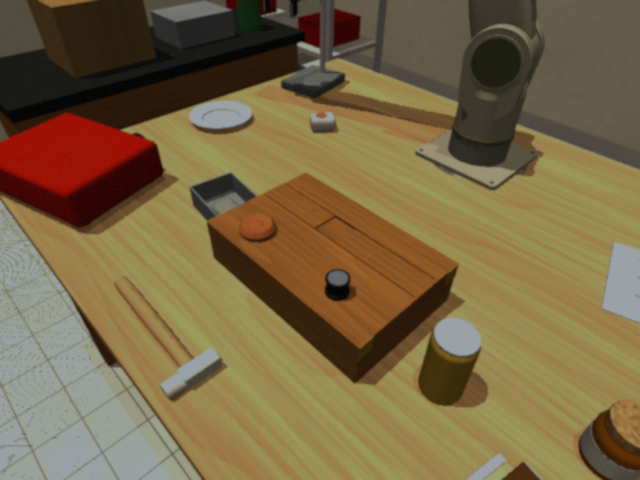

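The top view shows the case at columns 217–412 and rows 162–290. The strip covers rows 227–257, and a square outline, probably the plate, has corners near (309,229) and (337,256). The loupe is at (267,185), the ammonite at (370,189), the can at (171,203) and the box at (456,223). The scene view agrees: the square shows at about (345,228). Next I'll turn these pixels into positions.

Run:
```python
from rig import env
import cv2,numpy as np
c=env.capture("top");R=cv2.Rodrigues(np.array(c["rvec"]))[0];t=np.array(c["tvec"]).ravel();K=np.array(c["camera_matrix"])
def dp(u,v,z):
    d=R.T@np.linalg.solve(K,[u,v,1]);o=-R.T@t;return (o+d*(z-o[2])/d[2]).round(4)
for n,p,z in [("BL",(222,162),.09),("BR",(412,166),.09),("FR",(411,289),.09),("FL",(217.5,286),.09),("plate",(323,242.3),.09),("pl",(309,242),.09),("pr",(337,242),.09),("stripLf",(219,253),.09),("stripLb",(220,226.5),.09),("loupe",(267,184),.12),("amm",(370,188),.108),("can",(171,201),.122)]: print(n,dp(*p,z))
cv2.imwrite("pics/crop.png",cv2.resize(c["img"][150:300,200:430,::-1],None,fx=3.4,fy=3.4,interpolation=cv2.INTER_CUBIC))
```

```text
BL [0.7146 0.2348 0.09  ]
BR [ 0.7142 -0.1367  0.09  ]
FR [ 0.4753 -0.1337  0.09  ]
FL [0.4727 0.2317 0.09  ]
plate [0.5604 0.0339 0.09  ]
pl [0.5604 0.0606 0.09  ]
pr [0.5615 0.0071 0.09  ]
stripLf [0.5355 0.2319 0.09  ]
stripLb [0.5867 0.2325 0.09  ]
loupe [0.6647 0.1416 0.12  ]
amm [ 0.664  -0.0531  0.108 ]
can [0.6279 0.3197 0.122 ]
```

View pics/crop.png

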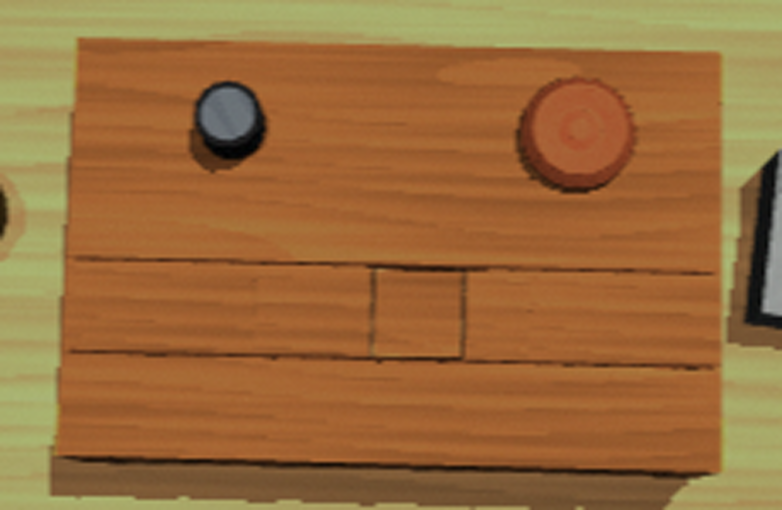

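The crop shows one square in the strip, spanning columns 373–464 and rows 267–357 of the crop, which puts its centre at about (0.561, 0.034) in the world. The case is square to the world axes to within about 1°. I'll shut the fingers and move above the plate.

Call:
send_rows(
  motion=[
    {"delta_pos": [0.3,0.25,0],"yaw": 0.12,"fingers": 0},
    {"delta_pos": [0.3,0.25,0],"yaw": 0.24,"fingers": 0},
    {"delta_pos": [0.3,0.25,0],"yaw": 0.36,"fingers": 0},
    {"delta_pos": [0.3,0.25,0],"yaw": 0.48,"fingers": 0},
    {"delta_pos": [0.3,0.25,0],"yaw": 0.6,"fingers": 0},
    {"delta_pos": [0.3,0.25,0],"yaw": 0.7,"fingers": 0},
    {"delta_pos": [0.3,0.25,0],"yaw": 0.8,"fingers": 0},
    {"delta_pos": [0.3,0.25,0],"yaw": 0.9,"fingers": 0},
    {"delta_pos": [0.3,0.25,0],"yaw": 1.0,"fingers": 0},
    {"delta_pos": [0.3,0.25,0],"yaw": 1.0,"fingers": 0},
  ],
)

```text
time_s: 0.98
tcp_pos: [0.4457, -0.353, 0.2308]
ee_rot: [0.986, -0.164, 0.0, -0.001]
force: [0.6, 0.9, -0.3]
finger_gap: -0.0001
```

Call:
send_rows(
  motion=[
    {"delta_pos": [0.115,0.387,0],"yaw": 0.1,"fingers": 0},
    {"delta_pos": [0.115,0.387,0],"yaw": 0.2,"fingers": 0},
    {"delta_pos": [0.115,0.387,0],"yaw": 0.3,"fingers": 0},
    {"delta_pos": [0.115,0.387,0],"yaw": 0.33,"fingers": 0},
    {"delta_pos": [0.115,0.387,0],"yaw": 0.33,"fingers": 0},
    {"delta_pos": [0.115,0.387,0],"yaw": 0.33,"fingers": 0},
    {"delta_pos": [0.115,0.387,0],"yaw": 0.33,"fingers": 0},
    {"delta_pos": [0.115,0.387,0],"yaw": 0.33,"fingers": 0},
    {"delta_pos": [0.115,0.387,0],"yaw": 0.33,"fingers": 0},
    {"delta_pos": [0.115,0.387,0],"yaw": 0.33,"fingers": 0},
    {"delta_pos": [0.115,0.387,-0.04],"yaw": 0.33,"fingers": 0},
    {"delta_pos": [0.115,0.387,-0.09],"yaw": 0.33,"fingers": 0},
    {"delta_pos": [0.115,0.387,-0.09],"yaw": 0.33,"fingers": 0},
    {"delta_pos": [0.115,0.387,-0.09],"yaw": 0.33,"fingers": 0},
  ],
)

```text
time_s: 2.15
tcp_pos: [0.5587, 0.0335, 0.1382]
ee_rot: [1.0, 0.0, -0.003, -0.001]
force: [0.6, -0.4, 0.5]
finger_gap: 0.0002
```

Run:
```python
from rig import env
import cv2
s=env.read_state();print(s["tcp_pos"],s["force"],s["time_s"])
c=env.capture("wrist");cv2.imwrite("pics/w1.png",c["img"][:,:,::-1]);print(c["camera_matrix"],c["tool_from_camera"])
```

```text
[0.55865724 0.03349171 0.13817241] [ 0.62307226 -0.40246422  0.45073674] 2.15
[[333.4726702    0.         323.0873955 ]
 [  0.         333.4726702  239.54354969]
 [  0.           0.           1.        ]] [[ 9.99999785e-01  5.43560646e-04  3.66822208e-04  1.90671154e-05]
 [-6.31114123e-04  9.49664463e-01  3.13268269e-01 -8.11962594e-02]
 [-1.78077713e-04 -3.13268434e-01  9.49664602e-01 -1.42604049e-01]
 [ 0.00000000e+00  0.00000000e+00  0.00000000e+00  1.00000000e+00]]
```

View pics/w1.png

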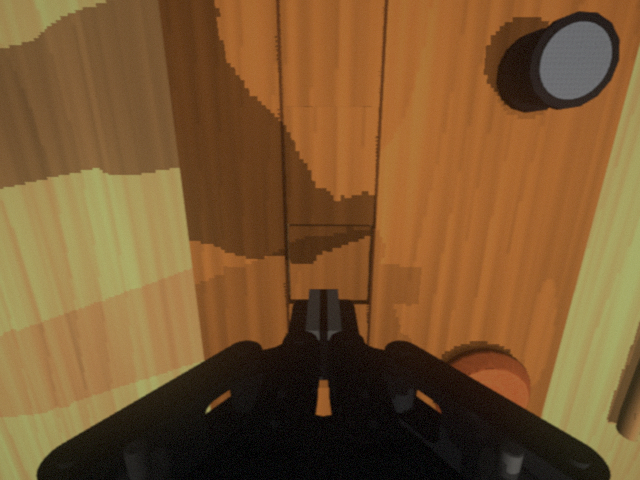

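The wrist view shows dark seams across the strip at rows 225 and 301, a fainter one at row 107, and the strip edges at columns 286 and 374. I'll turn these into positions.

Run:
```python
from rig import env
import numpy as np
from scipy.spatial.transform import Rotation as Ro
s=env.read_state();c=env.capture("wrist");K=c["camera_matrix"];T=np.array(c["tool_from_camera"]);Rt=Ro.from_quat(s["ee_rot"]).as_matrix()
o=Rt@T[:3,3]+s["tcp_pos"]
for p in [(331,107),(331,225),(331,301),(286,225),(375,225),(281,107),(380,107)]:
    d=Rt@T[:3,:3]@np.linalg.solve(K,[*p,1]);print(p,(o+d*(.09-o[2])/d[2]).round(4))
```

```text
(331, 107) [0.5645 0.1265 0.09  ]
(331, 225) [0.565  0.0603 0.09  ]
(331, 301) [0.5654 0.0091 0.09  ]
(286, 225) [0.5379 0.0603 0.09  ]
(375, 225) [0.5915 0.0604 0.09  ]
(281, 107) [0.5375 0.1265 0.09  ]
(380, 107) [0.591  0.1265 0.09  ]
```

Call:
send_rows(
  motion=[
    {"delta_pos": [0.004,0.001,-0.02],"yaw": 0,"fingers": 0},
    {"delta_pos": [0.004,0.001,-0.035],"yaw": 0,"fingers": 0},
    {"delta_pos": [0.004,0.001,-0.041],"yaw": 0,"fingers": 0},
    {"delta_pos": [0.004,0.001,-0.043],"yaw": 0,"fingers": 0},
    {"delta_pos": [0.004,0.001,-0.043],"yaw": 0,"fingers": 0},
  ],
)

```text
time_s: 2.67
tcp_pos: [0.566, 0.0346, 0.1007]
ee_rot: [1.0, -0.0, 0.001, -0.001]
force: [-0.0, 0.5, -0.0]
finger_gap: -0.0001
```

Call:
send_rows(
  motion=[
    {"delta_pos": [0,0,-0.001],"yaw": 0,"fingers": 0},
    {"delta_pos": [0,0,-0.002],"yaw": 0,"fingers": 0},
    {"delta_pos": [0,0,-0.003],"yaw": 0,"fingers": 0},
    {"delta_pos": [0,0,-0.004],"yaw": 0,"fingers": 0},
    {"delta_pos": [0,0,-0.004],"yaw": 0,"fingers": 0},
  ],
)

```text
time_s: 3.08
tcp_pos: [0.566, 0.0346, 0.0967]
ee_rot: [1.0, -0.0, 0.001, -0.001]
force: [0.8, -0.6, -0.3]
finger_gap: -0.0
```

Call:
send_rows(
  motion=[
    {"delta_pos": [0,0,-0.001],"yaw": 0,"fingers": 0},
    {"delta_pos": [0,0,-0.002],"yaw": 0,"fingers": 0},
    {"delta_pos": [0,0,-0.002],"yaw": 0,"fingers": 0},
  ],
)

```text
time_s: 3.33
tcp_pos: [0.5658, 0.0345, 0.0945]
ee_rot: [1.0, -0.0, 0.001, -0.001]
force: [-0.5, 0.1, -1.0]
finger_gap: -0.0002
```

Call:
send_rows(
  motion=[
    {"delta_pos": [0,0,-0.002],"yaw": 0,"fingers": 0},
    {"delta_pos": [0,0,-0.003],"yaw": 0,"fingers": 0},
    {"delta_pos": [0,0,-0.003],"yaw": 0,"fingers": 0},
  ],
)

```text
time_s: 3.58
tcp_pos: [0.5656, 0.0345, 0.0911]
ee_rot: [1.0, -0.0, 0.001, -0.001]
force: [0.9, 0.8, -0.4]
finger_gap: 0.0001
```

Call:
send_rows(
  motion=[
    {"delta_pos": [0,0,-0.001],"yaw": 0,"fingers": 0},
    {"delta_pos": [0,0,-0.002],"yaw": 0,"fingers": 0},
    {"delta_pos": [0,0,-0.002],"yaw": 0,"fingers": 0},
  ],
)

```text
time_s: 3.83
tcp_pos: [0.5655, 0.0345, 0.0888]
ee_rot: [1.0, -0.0, 0.001, -0.001]
force: [0.2, -0.2, 0.2]
finger_gap: -0.0
```

Call:
send_rows(
  motion=[
    {"delta_pos": [0,0,-0.001],"yaw": 0,"fingers": 0},
    {"delta_pos": [0,0,-0.002],"yaw": 0,"fingers": 0},
    {"delta_pos": [0,0,-0.002],"yaw": 0,"fingers": 0},
  ],
)

```text
time_s: 4.08
tcp_pos: [0.5657, 0.0345, 0.0869]
ee_rot: [1.0, -0.0, 0.001, -0.001]
force: [0.5, 0.5, 1.9]
finger_gap: -0.0003
```

At z = 0.0869 the tip is below the top surface and feels about 2 N, so the plate is giving way. I'll press further.

Call:
send_rows(
  motion=[
    {"delta_pos": [0,0,-0.001],"yaw": 0,"fingers": 0},
    {"delta_pos": [0,0,-0.002],"yaw": 0,"fingers": 0},
    {"delta_pos": [0,0,-0.002],"yaw": 0,"fingers": 0},
  ],
)

```text
time_s: 4.33
tcp_pos: [0.5657, 0.0345, 0.0849]
ee_rot: [1.0, -0.0, 0.001, -0.001]
force: [-1.0, -0.3, 2.1]
finger_gap: -0.0002
```

Call:
send_rows(
  motion=[
    {"delta_pos": [0,0,-0.001],"yaw": 0,"fingers": 0},
    {"delta_pos": [0,0,-0.0015],"yaw": 0,"fingers": 0},
    {"delta_pos": [0,0,-0.0015],"yaw": 0,"fingers": 0},
  ],
)

```text
time_s: 4.58
tcp_pos: [0.5657, 0.0345, 0.0833]
ee_rot: [1.0, -0.0, 0.001, -0.001]
force: [-0.9, -0.7, 3.2]
finger_gap: -0.0003
```

Run:
```python
from rig import env
import cv2
s=env.read_state();print(s["tcp_pos"],s["force"],s["time_s"])
c=env.capture("top");cv2.imwrite("pics/t2.png",c["img"][140:340,180:480,::-1])
```

```text
[0.56572577 0.03453321 0.08331722] [-0.89789948 -0.67393724  3.23390757] 4.5833
```

View pics/t2.png

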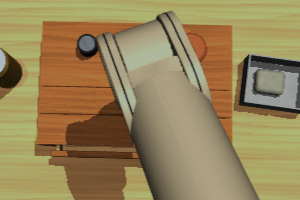

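The top view shows the drawer front already coming out at crop row 153. I'll press slightly further, hold for about a second, then lift off.

Call:
send_rows(
  motion=[
    {"delta_pos": [0,0,-0.0005],"yaw": 0,"fingers": 0},
    {"delta_pos": [0,0,-0.0005],"yaw": 0,"fingers": 0},
    {"delta_pos": [0,0,-0.0005],"yaw": 0,"fingers": 0},
    {"delta_pos": [0,0,-0.0005],"yaw": 0,"fingers": 0},
    {"delta_pos": [0,0,-0.0005],"yaw": 0,"fingers": 0},
    {"delta_pos": [0,0,-0.0005],"yaw": 0,"fingers": 0},
    {"delta_pos": [0,0,-0.0005],"yaw": 0,"fingers": 0},
    {"delta_pos": [0,0,-0.0005],"yaw": 0,"fingers": 0},
    {"delta_pos": [0,0,-0.0005],"yaw": 0,"fingers": 0},
    {"delta_pos": [0,0,-0.0005],"yaw": 0,"fingers": 0},
  ],
)

```text
time_s: 5.47
tcp_pos: [0.5658, 0.0345, 0.0829]
ee_rot: [1.0, -0.0, 0.001, -0.001]
force: [-0.6, 0.4, 3.2]
finger_gap: -0.0001
```

Call:
send_rows(
  motion=[
    {"delta_pos": [0,0,0.01],"yaw": 0,"fingers": 0},
    {"delta_pos": [0,0,0.04],"yaw": 0,"fingers": 0},
    {"delta_pos": [0,0,0.08],"yaw": 0,"fingers": 0},
    {"delta_pos": [0,0,0.12],"yaw": 0,"fingers": 0},
    {"delta_pos": [0,0,0.15],"yaw": 0,"fingers": 0},
    {"delta_pos": [-0.06,-0.2,0.15],"yaw": 0,"fingers": 0},
    {"delta_pos": [-0.12,-0.38,0.15],"yaw": 0,"fingers": 0},
    {"delta_pos": [-0.12,-0.38,0.15],"yaw": 0,"fingers": 0},
    {"delta_pos": [-0.12,-0.38,0.15],"yaw": 0,"fingers": 0},
    {"delta_pos": [-0.12,-0.38,0.15],"yaw": 0,"fingers": 0},
    {"delta_pos": [-0.12,-0.38,0.15],"yaw": 0,"fingers": 0},
    {"delta_pos": [-0.12,-0.38,0.15],"yaw": 0,"fingers": 0},
    {"delta_pos": [-0.12,-0.38,0.15],"yaw": 0,"fingers": 0},
    {"delta_pos": [-0.12,-0.38,0.15],"yaw": 0,"fingers": 0},
    {"delta_pos": [-0.12,-0.38,0.15],"yaw": 0,"fingers": 0},
    {"delta_pos": [-0.12,-0.38,0.15],"yaw": 0,"fingers": 0},
    {"delta_pos": [-0.12,-0.38,0.15],"yaw": 0,"fingers": 0},
    {"delta_pos": [-0.12,-0.38,0.15],"yaw": 0,"fingers": 0},
  ],
)

```text
time_s: 6.97
tcp_pos: [0.4463, -0.3443, 0.2332]
ee_rot: [1.0, 0.0, 0.001, -0.002]
force: [0.6, 1.4, 0.4]
finger_gap: 0.0
```

Run:
```python
from rig import env
import cv2,numpy as np
s=env.read_state();print(s["tcp_pos"],s["force"],s["time_s"],abs(s["joint_vel"]).max())
c=env.capture("top");i=c["img"][:,:,::-1]
cv2.imwrite("pics/t3.png",cv2.resize(i[140:340,140:500],None,fx=2.2,fy=2.2))
```

```text
[ 0.44630165 -0.34430276  0.23315833] [0.56945349 1.41789671 0.36823525] 6.9667 0.014503131716293615
```

View pics/t3.png

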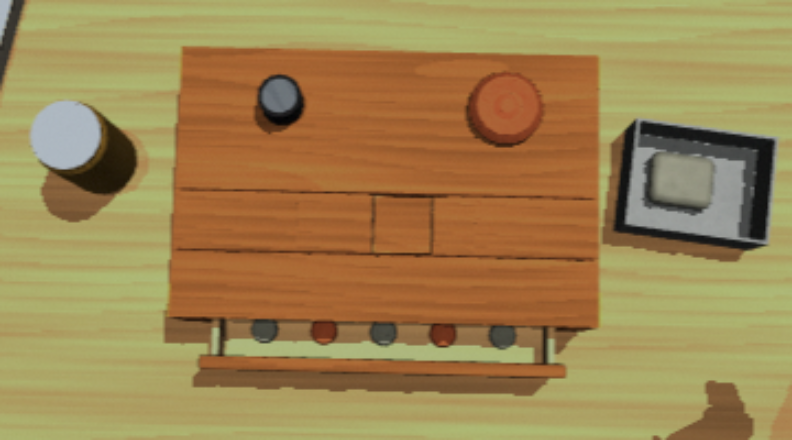

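The drawer is standing out, with its front at crop rows 357–377 and the case edge at row 320, so about 45 mm. The loupe, ammonite, can and box are where they were, and the arm is clear.

```bash
python3 -c "
from rig import env
print(env.finish_job())"
```

```text
the job is handed in; nothing more can be done
None
```

The drawer is out, the arm is clear of everything, and the job was handed in at about 7 s of the 48 s allowed.

**Finding the plate:** I found it in the top and wrist images at about (0.563, 0.034) m. The two cameras disagreed by about 4 mm in x, which is well inside the 50 mm plate. I went straight down on it rather than sweeping the strip. A fainter seam further along the strip, at y of about 0.127 m, was left unexplored.

**Pressing:** With the fingers shut, I pressed in steps of at most 3 mm. The force rose from about 2 to 3.2 N and the plate went down about 5 mm. I held it for about a second while the drawer sprang out, then lifted straight up and moved aside.

**Last checks:**
- **Drawer:** the final top view shows it standing out by roughly 45 mm, judged from the picture.
- **Other objects:** the ammonite, loupe, can and sample box look unmoved.
- **Force:** the residual reading was 1.6 N or less with the arm in free air, about the size of the sensor's noise.
- **Plate return:** I did not measure it directly; the tool is well clear of it and it looks normal in the picture.

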